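Set the bonding-stage heater dial to its index tab

TASK

Set the wire bonder's stage heater: on the low controller box with the large bar-shaped knob, turn that knob clockwise (seen from above) until its white pointer line points at the black upstanding tab on the metal index ring around the knob, then let go. Do not turn the small round knob of the ring-light dimmer, the smaller box of the same colour.

Things in the scene. Friction and masses are not known exactly. Their poses are not given: they have to be found in the camera images.
- heater_grip (a point): Grip point on the heater's black knob: on its upright axis, 11 mm below its top, 35 mm above the box top, 95 mm above the table; turns with the knob. An upright bar 16 mm thick, 56 mm long, 32 mm high on a 64 mm round skirt 10 mm high; one end has a nose (8 mm longer) and a white line on top. The point's x runs along the bar to that pointer end, z up; grip across the bar, along y.
- heater_knob (a joint): Angle of the heater's knob in rad: 0 at its lower stop, growing clockwise seen from above, to 4.71. Starts at 0.2 to 0.6. Stays where left: friction 0.04 N m, no clicks, no spring. Its white box, fixed to the table, is 200 x 150 x 60 mm, the knob 25 mm nearer its front edge than its middle; place and yaw vary, left or right of the dimmer.
- index_tab (a point): Top middle of the blackened steel tab (16 mm long radially, 8 mm wide, top 8 mm above the box top) on the aluminium index ring lying flat round the heater's knob; the ring is clamped. The point is 52 mm from the knob's axis, and 0.4 to 1.4 rad clockwise of the pointer line at the start; the line must come to point at it.
- dimmer_line (a point): Rim end of the white line on the dimmer's small round black knob (34 mm across, 20 mm high, top 68 mm above the table), 15 mm from that knob's axis. The dimmer is the smaller white box (150 x 100 x 45 mm), fixed to the table. Leave its knob alone.

How it is judged (in metres and radians):
At the end, for the whole second after the job is handed in: The heater knob is at rest with its pointer line aimed at the index tab: the tab's middle lies within 11 mm to either side of the pointer's direction (about 12 degrees at its 52 mm radius), on the pointer's side of the knob (x of index_tab in the frame of heater_grip above 0 m and y of index_tab in the frame of heater_grip between -0.011 and 0.011 m and velocity of joint heater_knob between -0.05 and 0.05 rad/s); the robot touches nothing.
It fails at once if the dimmer's small round knob was turned (its line's rim end moved more than 6 mm, about 23 degrees) (distance of dimmer_line from where it was at the start of the episode above 0.006 m).
It also fails if it takes over 30 s, if anything falls off the work surface, if the arm or the gripper's body presses on something with over 40 N, if the wrist force passes 120 N, or if a joint passes its speed limit or range.

ROBOT

A 6-joint arm with a two-finger parallel gripper is mounted at the origin on the work surface. World frame = base frame: x ahead of the robot, y to its left, z up, the work surface at z = 0. Lengths are in mm, angles in rad, forces in N, time in s.
With the tool pointing down it reaches from about 325 to 775 mm from the base axis. Payload 9.3 kg.
Tool frame: the origin (TCP) lies at the very end of the fingers, on their centre line; the grasp point (between the pads) lies 19 mm behind it; z points along the fingers, y is the line along which they close (so a half turn about z gives the same grasp; the last joint's range is limited). The gripper opens to 85 mm and grips with 20 to 120 N. Pads are 22 mm wide; open, the fingers measure 114 mm over their backs; the gripper's body (76 mm by 85 mm) begins 54 mm behind the grasp point. The pads swing forward as they close: fully open they stand 13 mm farther back than shut.
Start: joints at [-1.499, 0.259, 0.021, 1.334, 0, 1.418], TCP at [122.595, -536.16, 231.279] pointing down, gripper open.
Joint ranges: [-3.04, 3.04], [-0.91, 1.82], [-1.04, 1.36], [-1.92, 1.95], [-1.52, 1.45], [-3.14, 3.14]. Speed limits (rad/s): [2.22, 2.22, 2.79, 3.14, 3.14, 3.14].

INTERFACE

Orientations are given as a unit quaternion [w, x, y, z].
In Python, from bench import telemetry, viewer, ticket gives the robot as it stands. The module is installed in compiled form; this text tells all that it offers.
- The arm moves only by the tool arm_command, never from a script. Its argument "increments" is a list of rows, each an object with "linear": the shift along the tool's x, y, z scaled (see below), a list of three; "yaw": the turn about the tool's z scaled (see below). In form: [{"linear": [x, y, z], "yaw": yaw}, ...]. A call has 1 to 12 rows; each row shifts and turns the commanded pose from where the row before left it, along the tool's axes as they then stand; what a row does not reach is not made up. The controller multiplies each number of a shift by 0.06 m and each number of a turn by 10 degrees. A row lasts 1/8 s, in which the tool goes at most 62.5 mm and 10.7 degrees, less where a joint would pass 70% of its speed; a pose out of reach is approached as far as the arm can. A call with a number of a shift or a turn outside -1 to 1 is refused whole. A call with a gripper value outside its range is refused whole. "jaw" is the opening, from 0 (shut) to 1 (fully open), set as the call begins (left out, the last holds). The fingers move at their own pace and stop on an object; the grip force is fixed at half the most. Time passes only in rows, so rows that do not move let the fingers close. It gives the time, the measured TCP pose, the force, the opening and the grip force at its end, in the units of the state.
- telemetry.sense(): the state, without advancing time (a new reading comes with each control period).
- viewer.grab_frame(name): name is "side" or "top" or "wrist"; returns (picture, depth): 420x560x3 uint8, blue, green, red; 420x560 float32, mm along the optical axis (not along the pixel's ray), 0 where there is no reading.
- viewer.camera_model(name): a dict with "fx", "fy", "cx", "cy" (pixels), "k1" (the pictures are not rectified: a ray, as slopes to the right and down, at radius r is drawn at 1 + k1 r^2 times it, then the intrinsics apply), "T" (4x4, takes a point from camera to world coordinates); the wrist camera has in their place "tool_from_camera" (4x4, takes a point from camera to tool coordinates, whose origin is the TCP and whose axes are the flange's). Camera axes: x right, y down, z forward; pixel columns grow to the right and rows downward; lengths in mm; the calibration is good to about 2 mm. A picture is of the moment at which its call begins: read the wrist's pose just before it. camera_model takes no time and is no camera call.
- ticket.finish_job(): hands the job in; it is judged then, once.
Trained networks look in the newest picture that a camera, given by its name, has taken for a name from the list of things; names that differ only in an ending like _2 or _b are one class to them, and where a whole thing is asked for, a point or a joint stands for the part that bears it (a point fixed in the world has none). Each returns a list of dicts, best first, with "p" (0 to 1); they miss things now and then, are a little off and sometimes report something else, mostly with a low value. They report only what shows in the picture. A call takes as long as a camera call.
- viewer.cut_out(thing, camera): "mask" (420x560 bool, what is visible of it) and "xy" ([column, row] in pixels, amid what is visible of it).
- viewer.landmark_of(thing, camera): "xy" ([column, row] in pixels: a listed point, or the origin of a listed thing).
The state is a dict: "time": time; "joint_pos": joint angles; "qd": joint speeds; "effort": joint torques, N m; "eef_pos": TCP position; "eef_rot": TCP orientation; "contact_force": force on the tool from outside, world axes, zero at the start; "wrist_torque": the same for the moment, N m; "opening": finger opening in mm; "finger_force": force on a finger pad.
Only numpy, scipy, OpenCV 4.12 (cv2) and the standard library are available. Lean on these libraries where they do the work, as an engineer would, in place of code of your own. Each camera call takes 0.05 s, during which the arm holds its last target. There are 200 camera calls.

## Working session

There is one attempt and no reset: what is moved stays moved. The work goes in short steps, Python scripts to look and compute and a tool call to move; the robot and the scene stay as the last step left them, time stands still between calls to the robot, and variables do not carry over. Pictures are saved under pics/ and viewed, at most 10 in all, crops included, and the job is handed in when it is done.

Besides the shell and the picture viewer there is one more tool, called after "Request:" as name([rows], argument=value, ...), one row to a line, values as JSON. arm_command: Moves the arm, as the interface text tells. Shifts and turns lie within -1 to 1; 1 stands for 0.06 m of shift or 10 degrees of turn. Its arguments: {"type":"object","properties":{"increments":{"type":"array","items":{"type":"object","properties":{"linear":{"type":"array","items":{"type":"number","minimum":-1,"maximum":1}},"yaw":{"type":"number","minimum":-1,"maximum":1}}}},"jaw":{"type":"number"}},"required":["increments"]}

```bash
mkdir -p pics; cat > h.py <<'E'
import numpy as np, cv2
from scipy.spatial.transform import Rotation as R
from bench import telemetry, viewer, ticket
def pose():
    s=telemetry.sense(); T=np.eye(4); q=s["eef_rot"]
    T[:3,:3]=R.from_quat([q[1],q[2],q[3],q[0]]).as_matrix(); T[:3,3]=s["eef_pos"]; return T
def camT(n,P=None):
    m=viewer.camera_model(n); return m,(P@np.array(m["tool_from_camera"]) if n=="wrist" else np.array(m["T"]))
def ray(n,xy,P=None):
    m,T=camT(n,P); K=np.array([[m["fx"],0,m["cx"]],[0,m["fy"],m["cy"]],[0,0,1]])
    u=cv2.undistortPoints(np.array([[xy]],float),K,np.array([m["k1"],0,0,0,0.]))[0,0]
    return T[:3,3],T[:3,:3]@np.array([u[0],u[1],1])
def at_z(n,xy,z,P=None):
    o,d=ray(n,xy,P); return o+d*(z-o[2])/d[2]
def at_depth(n,xy,dep,P=None):
    o,d=ray(n,xy,P); c=int(round(xy[0]));r=int(round(xy[1]))
    w=dep[max(r-1,0):r+2,max(c-1,0):c+2]; w=w[w>0]; return o+d*np.median(w) if len(w) else None
def tri(a,b):
    (o1,d1),(o2,d2)=a,b; A=np.stack([d1,-d2],1); t=np.linalg.lstsq(A,o2-o1,rcond=None)[0]
    p,q=o1+d1*t[0],o2+d2*t[1]; return (p+q)/2,np.linalg.norm(p-q)
E
cat > look.py <<'E'
import sys
from h import *
np.set_printoptions(precision=1,suppress=True)
tag=sys.argv[1]; rays={}
for n in sys.argv[2:]:
    P=pose(); img,dep=viewer.grab_frame(n); cv2.imwrite(f"pics/{n}_{tag}.png",img)
    for t,z in (("heater_grip",95),("index_tab",68),("dimmer_line",68)):
        for r in viewer.landmark_of(t,n)[:2]:
            print(n,t,round(r["p"],2),np.array(r["xy"]),"depth",at_depth(n,r["xy"],dep,P),"z",at_z(n,r["xy"],z,P))
            rays.setdefault(t,{}).setdefault(n,ray(n,r["xy"],P))
for t,d in rays.items():
    v=list(d.values())
    if len(v)>1: print("tri",t,*tri(v[0],v[1]))
s=telemetry.sense(); print(s["time"],s["eef_pos"],s["eef_rot"],s["opening"])
E
python3 look.py 0 top side
```

```text
top heater_grip 0.69 [390.2 212.3] depth [ 524.1 -187.   106.9] z [ 525.9 -189.1   95. ]
top index_tab 0.94 [370.7 196.8] depth [ 561.8 -154.2   67.6] z [ 561.7 -154.1   68. ]
top dimmer_line 0.65 [224. 209.] depth [532.7 148.1  68.2] z [532.7 148.2  68. ]
side heater_grip 0.74 [302.6 283.8] depth [ 524.9 -199.6  105.3] z [ 527.8 -188.6   95. ]
side index_tab 0.84 [324.2 281.1] depth [ 567.  -158.2   67.3] z [ 566.7 -159.    68. ]
side dimmer_line 0.65 [271.5 182.7] depth [538.  148.9  67.9] z [537.9 148.6  68. ]
tri heater_grip [ 526.7 -189.1   95.4] 1.8264557790121878
tri index_tab [ 565.2 -155.1   64.2] 5.5682609011747255
tri dimmer_line [535.3 148.   68.1] 5.107133194168897
0.4 [ 122.6 -536.1  231.2] [-0.   1.   0.1 -0. ] 85.45226360752152
```

```bash
python3 - <<'E'
import cv2,numpy as np
a=cv2.imread("pics/top_0.png"); b=cv2.imread("pics/side_0.png")
c=cv2.resize(a[150:270,330:450],(400,400),interpolation=3); d=cv2.resize(a,(400,300)); e=cv2.resize(b[220:340,240:360],(400,400),interpolation=3)
cv2.imwrite("pics/m.png",np.hstack([c,e]))
E
python3 -c "
from h import *
print(pose())"
```

```text
[[ 9.74837926e-01  2.22914810e-01 -7.58047093e-05  1.22593595e+02]
 [ 2.22914820e-01 -9.74837913e-01  1.60500728e-04 -5.36129171e+02]
 [-3.81193154e-05 -1.73360190e-04 -9.99999984e-01  2.31198778e+02]
 [ 0.00000000e+00  0.00000000e+00  0.00000000e+00  1.00000000e+00]]
```

View pics/m.png

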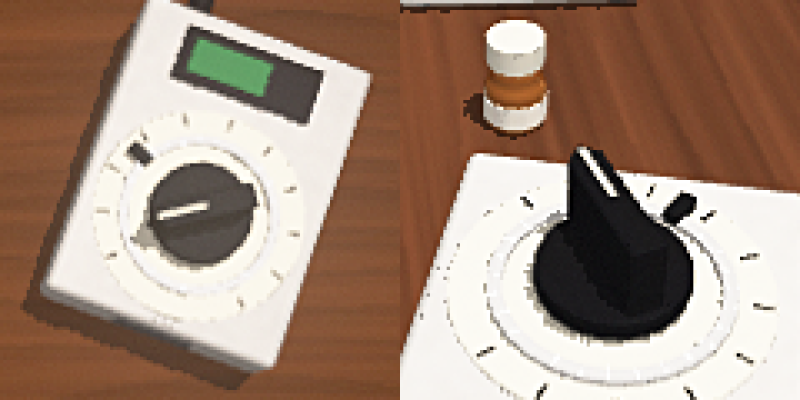

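View pics/top_0.png

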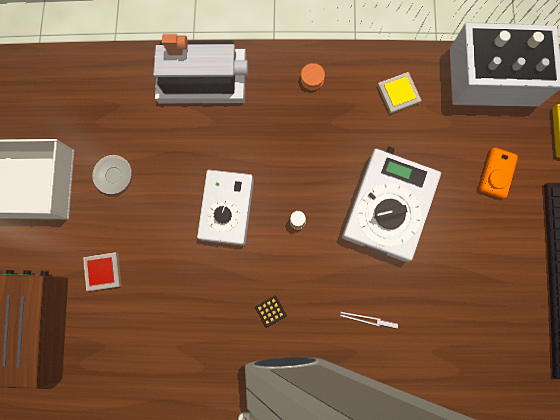

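The top view shows the heater box on the right, knob centre about (390,212). The white line points left and slightly down, from (393,211.5) to (378,215). The tab is at about (371,197), roughly 60° clockwise of it. The dimmer is at (223,214), well away. I'll move above the knob.

Request:
arm_command([
  {"linear": [0.785, -0.414, 0]},
  {"linear": [0.785, -0.414, 0]},
  {"linear": [0.785, -0.414, 0]},
  {"linear": [0.785, -0.414, 0]},
  {"linear": [0.785, -0.414, 0]},
  {"linear": [0.785, -0.414, 0]},
  {"linear": [0.785, -0.414, 0]},
  {"linear": [0.785, -0.414, 0]},
  {"linear": [0.785, -0.414, 0]},
  {"linear": [0.785, -0.414, 0]},
])

```text
invalid input
```

Request:
arm_command([
  {"linear": [0, 0, 0], "yaw": -1},
  {"linear": [0, 0, 0], "yaw": -1},
  {"linear": [0, 0, 0], "yaw": -1},
  {"linear": [0, 0, 0], "yaw": -1},
  {"linear": [0, 0, 0], "yaw": -1},
  {"linear": [0, 0, 0], "yaw": -1},
  {"linear": [0, 0, 0], "yaw": -1},
  {"linear": [0, 0, 0], "yaw": -1},
  {"linear": [0, 0, 0], "yaw": -1},
  {"linear": [0, 0, 0]},
  {"linear": [0, 0, 0]},
])

```text
invalid input
```

```bash
python3 look.py 1 wrist; python3 -c "
from h import *
print(pose())
a=at_z('top',(378,215.1),106);b=at_z('top',(393,211.5),106);print(a,b,np.degrees(np.arctan2(*(a-b)[1::-1])))"
```

```text
0.6 [ 122.6 -536.1  231.3] [-0.   1.   0.1  0. ] 85.31966623603871
[[ 9.74851622e-01  2.22854919e-01 -4.25776656e-08  1.22580191e+02]
 [ 2.22854919e-01 -9.74851622e-01  1.20915196e-05 -5.36136237e+02]
 [ 2.65314771e-06 -1.17969261e-05 -1.00000000e+00  2.31299330e+02]
 [ 0.00000000e+00  0.00000000e+00  0.00000000e+00  1.00000000e+00]]
[ 518.33538566 -162.89993622  106.        ] [ 525.87989222 -192.69271647  106.        ] 104.21043587142675
```

View pics/wrist_1.png

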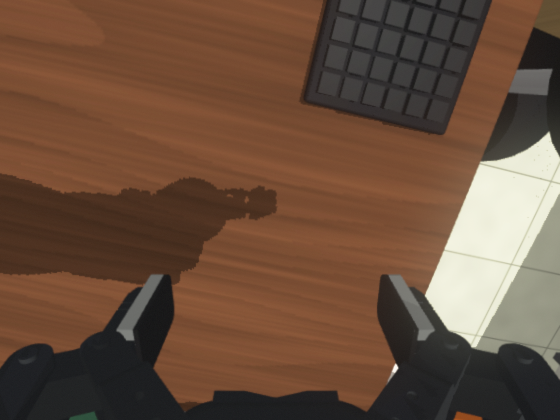

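The arm hasn't moved: the wrist picture still shows the start area, with the keyboard at the top. Both calls were refused, so I'll give every row both fields.

Request:
arm_command([
  {"linear": [0.785, -0.414, 0], "yaw": 0},
  {"linear": [0.785, -0.414, 0], "yaw": 0},
  {"linear": [0.785, -0.414, 0], "yaw": 0},
  {"linear": [0.785, -0.414, 0], "yaw": 0},
  {"linear": [0.785, -0.414, 0], "yaw": 0},
  {"linear": [0.785, -0.414, 0], "yaw": 0},
  {"linear": [0.785, -0.414, 0], "yaw": 0},
  {"linear": [0.785, -0.414, 0], "yaw": 0},
  {"linear": [0.785, -0.414, 0], "yaw": 0},
  {"linear": [0.785, -0.414, 0], "yaw": 0},
], jaw=1)

```text
time: 1.85
eef_pos: [527.6, -187.7, 231.4]
eef_rot: [0.0, 0.994, 0.112, 0.0]
contact_force: [0.2, -1.0, 0.7]
opening: 85.3
finger_force: 0.0
```

Request:
arm_command([
  {"linear": [0, 0, 0], "yaw": -1},
  {"linear": [0, 0, 0], "yaw": -1},
  {"linear": [0, 0, 0], "yaw": -1},
  {"linear": [0, 0, 0], "yaw": -1},
  {"linear": [0, 0, 0], "yaw": -1},
  {"linear": [0, 0, 0], "yaw": -1},
  {"linear": [0, 0, 0], "yaw": -1},
  {"linear": [0, 0, 0], "yaw": -1},
  {"linear": [0, 0, 0], "yaw": -1},
  {"linear": [0, 0, 0], "yaw": 0},
  {"linear": [0, 0, 0], "yaw": 0},
], jaw=1)

```text
time: 3.22
eef_pos: [526.4, -189.0, 231.3]
eef_rot: [0.0, 0.625, 0.781, 0.0]
contact_force: [0.6, -0.2, -0.3]
opening: 85.4
finger_force: 0.0
```

```bash
python3 look.py 2 wrist; python3 -c "
from h import *
print(pose())"
```

```text
wrist heater_grip 0.68 [278.8 194. ] depth [ 529.6 -189.9  104.4] z [ 530.4 -192.8   95. ]
wrist index_tab 0.83 [331.  155.4] depth [ 568.4 -157.9   67. ] z [ 568.2 -157.7   68. ]
3.425 [ 526.4 -189.1  231.3] [0.  0.6 0.8 0. ] 85.5050996978859
[[-2.21440725e-01  9.75173833e-01  2.76042104e-05  5.26379372e+02]
 [ 9.75173833e-01  2.21440726e-01 -6.84845443e-06 -1.89050309e+02]
 [-1.27911299e-05  2.54023769e-05 -1.00000000e+00  2.31275462e+02]
 [ 0.00000000e+00  0.00000000e+00  0.00000000e+00  1.00000000e+00]]
```

View pics/wrist_2.png

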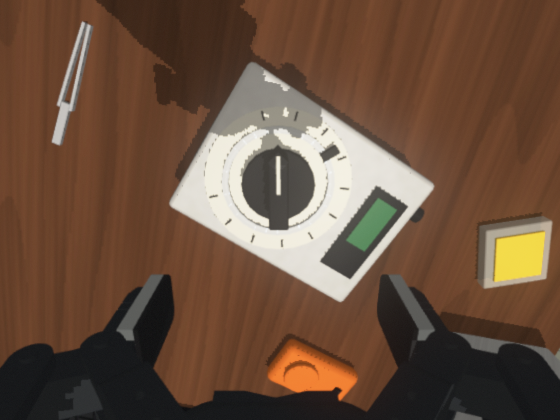

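The wrist picture shows the knob's line upright from (278,157) to (278,195), so the bar lies along tool x. The tab is at (331,154), about 60° clockwise. Now I'll shift slightly, descend to z≈77 and close.

Request:
arm_command([
  {"linear": [-0.03, 0.027, 0.5], "yaw": 0},
  {"linear": [0, 0, 0.5], "yaw": 0},
  {"linear": [0, 0, 0.5], "yaw": 0},
  {"linear": [0, 0, 0.5], "yaw": 0},
  {"linear": [0, 0, 0.4], "yaw": 0},
  {"linear": [0, 0, 0.17], "yaw": 0},
  {"linear": [0, 0, 0], "yaw": 0},
], jaw=1)

```text
time: 4.3
eef_pos: [528.3, -190.4, 76.9]
eef_rot: [-0.0, 0.624, 0.782, -0.0]
contact_force: [-0.2, 0.4, -1.1]
opening: 85.3
finger_force: 0.0
```

Request:
arm_command([
  {"linear": [0, 0, 0], "yaw": 0},
  {"linear": [0, 0, 0], "yaw": 0},
  {"linear": [0, 0, 0], "yaw": 0},
  {"linear": [0, 0, 0], "yaw": 0},
  {"linear": [0, 0, 0], "yaw": 0},
  {"linear": [0, 0, 0], "yaw": 0},
  {"linear": [0, 0, 0], "yaw": 0},
  {"linear": [0, 0, 0], "yaw": 0},
], jaw=0)

```text
time: 5.3
eef_pos: [528.9, -190.4, 77.6]
eef_rot: [0.001, 0.623, 0.782, 0.0]
contact_force: [1.3, 2.8, 5.2]
opening: 15.4
finger_force: 59.2
```

Gripped (15.4 mm) with low side forces, so the centring is good. I'll turn clockwise seen from above, which is +yaw about the downward tool z, by 60°.

Request:
arm_command([
  {"linear": [0, 0, 0], "yaw": 0.5},
  {"linear": [0, 0, 0], "yaw": 0.5},
  {"linear": [0, 0, 0], "yaw": 0.5},
  {"linear": [0, 0, 0], "yaw": 0.5},
], jaw=0)

```text
time: 5.8
eef_pos: [529.5, -190.3, 77.6]
eef_rot: [0.001, 0.75, 0.661, 0.001]
contact_force: [5.8, 2.4, 3.1]
opening: 14.9
finger_force: 59.1
```

Request:
arm_command([
  {"linear": [0, 0, 0], "yaw": 0.5},
  {"linear": [0, 0, 0], "yaw": 0.5},
  {"linear": [0, 0, 0], "yaw": 0.5},
  {"linear": [0, 0, 0], "yaw": 0.5},
  {"linear": [0, 0, 0], "yaw": 0.5},
  {"linear": [0, 0, 0], "yaw": 0.5},
  {"linear": [0, 0, 0], "yaw": 0.5},
  {"linear": [0, 0, 0], "yaw": 0.5},
  {"linear": [0, 0, 0], "yaw": 0},
], jaw=0)

```text
time: 6.92
eef_pos: [530.8, -191.0, 77.6]
eef_rot: [0.001, 0.931, 0.365, 0.002]
contact_force: [11.2, -0.1, -0.9]
opening: 14.5
finger_force: 58.5
```

Request:
arm_command([
  {"linear": [0, 0, 0], "yaw": 0},
  {"linear": [0, 0, 0], "yaw": 0},
  {"linear": [0, 0, 0], "yaw": 0},
  {"linear": [0, 0, 0], "yaw": 0},
  {"linear": [0, 0, 0], "yaw": 0},
  {"linear": [0, 0, 0], "yaw": 0},
], jaw=1)

```text
time: 7.68
eef_pos: [528.3, -190.4, 77.1]
eef_rot: [0.0, 0.931, 0.366, -0.0]
contact_force: [0.0, 0.4, 0.3]
opening: 85.1
finger_force: 0.0
```

Request:
arm_command([
  {"linear": [0, 0, -0.4], "yaw": 0},
  {"linear": [0, 0, -0.6], "yaw": 0},
  {"linear": [0, 0, -0.6], "yaw": 0},
  {"linear": [0, 0, -0.6], "yaw": 0},
  {"linear": [0, 0, -0.4], "yaw": 0},
  {"linear": [0, 0, 0], "yaw": 0},
], jaw=1)

```text
time: 8.43
eef_pos: [529.0, -190.7, 234.8]
eef_rot: [0.001, 0.931, 0.366, 0.001]
contact_force: [0.2, 0.8, -1.2]
opening: 85.3
finger_force: 0.0
```

```bash
python3 look.py 3 wrist
```

```text
wrist heater_grip 0.57 [276.4 191.6] depth [ 530.3 -192.1  104.9] z [ 528.1 -194.2   95. ]
wrist index_tab 0.7 [276.2 120.5] depth [ 567.4 -157.6   67. ] z [ 567.4 -157.5   68. ]
8.625 [ 527.9 -190.2  231.9] [-0.   0.9  0.4 -0. ] 85.4763944715109
```

View pics/wrist_3.png

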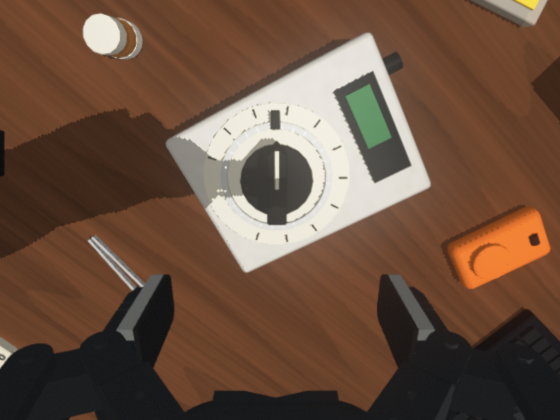

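The white line, from (277,152) to (277,189), points straight at the tab at (275,120), which is within about 2 mm. The gripper is clear of everything, so I'll hand in.

```bash
python3 -c "
from bench import ticket
print(ticket.finish_job())"
```

```text
the job is handed in; nothing more can be done
None
```

I turned the heater knob about 60° clockwise so its pointer line aims at the index tab (within about 2 mm in the last wrist picture), let go, and handed the job in without going near the dimmer; no verdict came back.

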